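Swing down the reagent locker's hatch with the hook pole

ROBOT

A 7-joint arm with a two-finger parallel gripper is mounted at the origin on a cart in front of the work surface, level with it; the furniture and walls round the work are solid. World frame = base frame: x ahead of the robot, y to its left, z up, the work surface at z = 0. Lengths are in m, angles in rad, forces in N, time in s.
With the tool pointing down it reaches from about 0.35 to 0.9 m from the base axis. Payload 8.1 kg.
Tool frame: the origin (TCP) lies midway between the tips of the shut fingers; the grasp point (between the pads) lies 19 mm behind it; x points along the fingers, z is the direction in which the jaws open and shut, and the axes are right-handed (so a half turn about x gives the same grasp; the last joint's range is limited). The gripper opens to 92 mm and grips with 3 to 60 N. Pads are 19 mm wide; open, the fingers measure 130 mm over their backs; the gripper's body (75 mm by 190 mm) begins 47 mm behind the grasp point.
Start: joints at [-1.396, 0.434, 0.025, 1.573, -0.012, 1.134, -0.075], TCP at [0.171, 0.601, 0.206] pointing down, gripper open.
Joint ranges: [-2.62, 2.62], [-0.44, 2.09], [-1.27, 1.32], [0.08, 2.57], [-1.32, 4.46], [0.12, 2], [-2.74, 2.74]. Speed limits (rad/s): [2.22, 2.22, 3.01, 3.01, 3.14, 3.14, 3.14].

INTERFACE

Orientations are given as a rotation vector (axis times angle).
In Python, from cell import arm gives the robot as it stands. The module is installed in compiled form; this text tells all that it offers.
- The arm moves only by the tool move_arm, never from a script. Its argument "steps" is text: rows parted by semicolons, each of 5 numbers parted by spaces: the shift along the tool's x, y, z in m, then the turn about the tool's x in rad, then the closure in counts, from 0 (fully open) to 255 (shut). A call has 1 to 10 rows; each row is the pose to reach, as a shift and turn from the pose commanded when the call began, along the tool's axes at that moment; what a row does not reach only later rows make up. A row lasts 1/12 s, in which the tool goes at most 41.7 mm and 7.16 degrees, less where a joint would pass 70% of its speed; a pose out of reach is approached as far as the arm can. A call with a gripper value outside its range is refused whole. The fingers move at their own pace and stop on an object; "squeeze" is the grip in N (left out, the last holds). Time passes only in rows, so rows that repeat a pose let the fingers close. It gives the time, the measured TCP pose, the force and the opening at its end, in the units of the state.
- arm.observe(): the state, without advancing time (a new reading comes with each control period).
- arm.get_image(name): name is "side" or "top" or "wrist"; returns a dict with "img" (384x512x3 uint8, blue, green, red), "z_map" (384x512 float32, m along the optical axis (not along the pixel's ray), 0 where there is no reading), "vfov" (degrees; the focal length in pixels is half the picture's height over the tangent of half this angle, whatever the lens; pixels are square), "cx", "cy" (the principal point, pixels), "k1" (the pictures are not rectified: a ray, as slopes to the right and down, at radius r is drawn at 1 + k1 r^2 times it, then the intrinsics apply), "extrinsics" (4x4, takes a point from camera to world coordinates). Camera axes: x right, y up, looking along -z (the intrinsics and any distortion apply to the point x, -y, -z); pixel columns grow to the right and rows downward; lengths in m; the calibration is good to about 2 mm. A picture is of the moment at which its call begins.
- arm.sign_off(): hands the job in, once; it reports no verdict.
The state is a dict: "clock": time; "joints": joint angles; "dq": joint speeds; "joint_efforts": joint torques, N m; "position": TCP position; "ee_rot": TCP orientation; "force": force on the tool from outside, world axes, zero at the start; "ft_torque": the same for the moment, N m; "width": opening from 0.0 (shut) to 1.0 (fully open).
Only numpy, scipy, OpenCV 4.12 (cv2) and the standard library are available. Lean on these libraries where they do the work, as an engineer would, in place of code of your own. Each camera call takes 0.05 s, during which the arm holds its last target.

TASK

The reagent locker hangs too tight under the shelf for a hand, so take the short hook pole from its rest, hook it into the eye on the locker's hatch and pull the hatch off its catch. With the hook in the eye swing the hatch gently down until it stands fully open - do not let it drop or touch it or the locker with the gripper - then unhook and lay the pole back in the slots of its rest, leaving the vials and the beaker alone.

Things in the scene. Friction and masses are not known exactly. Their poses are not given: they have to be found in the camera images.
- locker: Shallow white sheet-metal reagent locker, 220 wide (y) x 60 deep (x) x 135 mm high, fixed to the blue fascia under the shelf, about 190 mm above the worktop. Origin: centre of its underside; x to the back (away from the robot), y left, z up; yaw always 0. Its whole front is the grey hatch. Bottles and jars stand inside.
- hatch (a joint): Hinge of the hatch along its lower edge, rad: 0 closed (upright), 1.5 fully open (stop; level, towards the robot). A spring catch inside the top holds it shut: 8 to 10 N of pull at the eye towards the robot frees it within 8 mm. After that the 0.4 kg hatch, weakly damped, drops by its own weight unless held back through the eye (at most 4 N, when level).
- hatch_eye (a point): Centre of the steel ring (eye) in the middle of the hatch near its top: 26 mm clear inside, 5 mm wire. Closed, it is 100 mm above and 26 mm nearer the robot than the hinge line, 23 mm off the hatch face. The ring lies in the x-z plane: a pin passes through it sideways, along y, at any hatch angle. It turns with the hatch about the hinge line.
- hatch_hinge (a point): Middle of the hatch's hinge line, which runs along y; directly below and behind the eye, same y. The hatch reaches 126 mm from this line, is 6 mm thick and 218 mm wide. The upper edge swings towards the robot and down.
- pole: Hook pole, 228 mm long, 0.14 kg. Wooden handle 130 x 18 (y) x 26 (z) mm, flat-sided; origin: handle axis at the grip place, 80 mm from its rear end, 50 mm from its front end. x runs to the hook: a 9 mm rod to x = +128 mm, then bent to a 7 mm steel pin along +y (left, when the hook points away from the robot) at x = +140 mm, tip at y = +41 mm. z is up in the rest.
- pole_hook (a point): Middle of the straight part of the hook pin: in the pole's frame at x +140, y +22, z 0 mm.
- pole_rest: Grey steel rest fixed to the worktop: two slotted uprights on a 4 mm foot. Origin: on the worktop; x along the pole to the hook end, z up. The pole lies in it over this origin, 75 mm up. Rear upright at x = -45 mm, slot 24 mm wide, for the handle; front one at x = +90 mm, slot 16 mm wide, for the rod; flared lips, tops 14 to 22 mm above the pole's axis; free space between.
- vial_a: Bystander: clear glass vial of water, 29 mm diameter, 81 mm tall, standing. Origin: centre of its underside; z up its axis.
- vial_b: As vial_a.
- vial_c: As vial_a.
- vial_d: As vial_a.
- vial_e: As vial_a.
- beaker: Bystander: small clear measuring cup, 40 mm diameter, 46 mm tall, standing. Origin: centre of its underside; z up its axis.
There are look-alikes about, which are no part of the job. What is shaped like the pole_rest but orange is not meant.

How it is judged:
By the outcome, as a careful person would: the job done as asked, in the order asked, and still so for the second after the job is handed in, with the robot touching nothing.
It also fails if it takes over 66 s, if anything falls off the work surface, if the arm or the gripper's body presses on something with over 40 N, if the wrist force passes 120 N, or if a joint passes its speed limit or range.

## Working session

There is one attempt and no reset: what is moved stays moved. The work goes in short steps, Python scripts to look and compute and a tool call to move; the robot and the scene stay as the last step left them, time stands still between calls to the robot, and variables do not carry over. Pictures are saved under pics/ and viewed, and the job is handed in when it is done.

Besides the shell and the picture viewer there is one more tool, called after "Request:" by a JSON object that holds its "fn" and its "kwargs", one argument or row to a line. move_arm: Moves the arm, as the interface text tells. Its arguments: {"type":"object","properties":{"steps":{"type":"string"},"squeeze":{"type":"number"}},"required":["steps"]}

```bash
mkdir -p pics; cat > h.py <<'E'
import numpy as np, cv2
from cell import arm
from scipy.spatial.transform import Rotation as R
def snap(n,tag):
    d=arm.get_image(n); cv2.imwrite(f'pics/{tag}.png',d['img']); np.savez(f'{tag}.npz',**{k:np.array(v) for k,v in d.items()}); return d
def load(tag): return dict(np.load(f'{tag}.npz'))
def ray(d,u,v):
    f=192/np.tan(np.radians(float(d['vfov']))/2)
    K=np.array([[f,0,float(d['cx'])],[0,f,float(d['cy'])],[0,0,1]])
    p=cv2.undistortPointsIter(np.array([[[u,v]]],float),K,np.array([float(d['k1']),0,0,0,0]),None,None,(3,50,1e-10))[0,0]
    return np.array([p[0],-p[1],-1.])
def pt(d,u,v,z=None):
    r=ray(d,u,v)
    if z is None: z=float(d['z_map'][int(round(v)),int(round(u))])
    E=d['extrinsics']; return E[:3,:3]@(r*z)+E[:3,3]
def onplane(d,u,v,ax,val):
    r=ray(d,u,v);E=d['extrinsics'];w=E[:3,:3]@r;o=E[:3,3]
    return o+w*(val-o[ax])/w[ax]
def proj(d,P):
    E=d['extrinsics'];c=E[:3,:3].T@(np.array(P)-E[:3,3]);x,y=c[0]/-c[2],-c[1]/-c[2]
    f=192/np.tan(np.radians(float(d['vfov']))/2);s=1+float(d['k1'])*(x*x+y*y)
    return float(d['cx'])+f*x*s,float(d['cy'])+f*y*s
E
python3 - <<'E'
from h import *
np.set_printoptions(precision=4,suppress=True)
for n in ['side','top','wrist']:
    d=snap(n,n+'0'); print(n,d['vfov'],d['cx'],d['cy'],d['k1'],'\n',d['extrinsics'])
s=arm.observe()
for k in s: print(k,np.array(s[k]))
E
```

```text
side 44.888583286852835 244.9104318373772 192.04079664318783 -0.11029496372343595 
 [[ 0.9872  0.0708 -0.1428  0.3577]
 [-0.1579  0.5559 -0.8161 -1.2685]
 [ 0.0216  0.8282  0.56    0.9659]
 [ 0.      0.      0.      1.    ]]
top 44.23624743928207 256.6961115433534 198.7730446325991 -0.16938797634187006 
 [[-0.0276  0.9901 -0.1379  0.3722]
 [-0.9996 -0.0279 -0.0003 -0.121 ]
 [-0.0041  0.1378  0.9904  1.5538]
 [ 0.      0.      0.      1.    ]]
wrist 70.42340462505993 252.80608334706926 191.58898976113016 -0.02380887470592415 
 [[ 0.2745 -0.9316 -0.2382  0.1071]
 [ 0.9616  0.2656  0.0693  0.6202]
 [-0.0013 -0.2481  0.9687  0.3829]
 [ 0.      0.      0.      1.    ]]
clock 0.15
joints [-1.3956  0.4351  0.025   1.5739 -0.0116  1.134  -0.0751]
dq [-0.0002 -0.001   0.0004 -0.0045  0.0005  0.0015  0.0003]
joint_efforts [  0.0007 -66.826    0.9852 -31.4694  -0.0605   0.0394   0.0001]
position [0.1713 0.6006 0.2051]
ee_rot [-1.003   1.3289  1.0015]
force [ 0.5038 -0.3609  0.3631]
ft_torque [-0.0308 -0.0095  0.0234]
width 0.9968025677506455
```

View pics/side0.png

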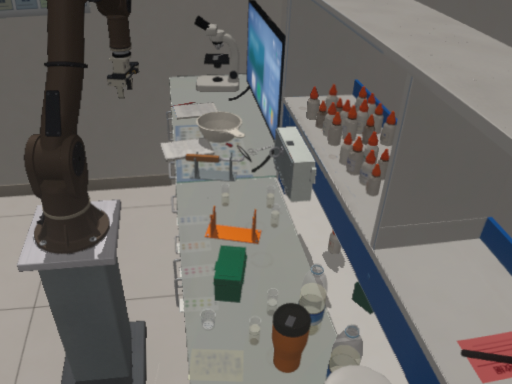

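View pics/top0.png

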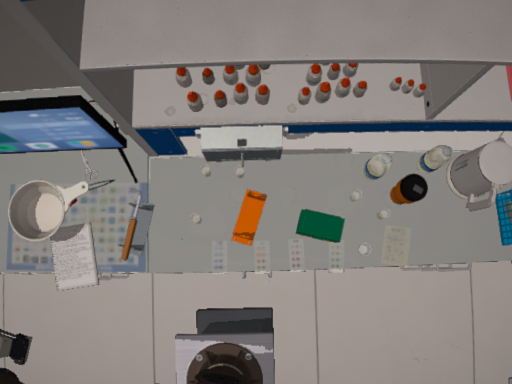

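View pics/wrist0.png

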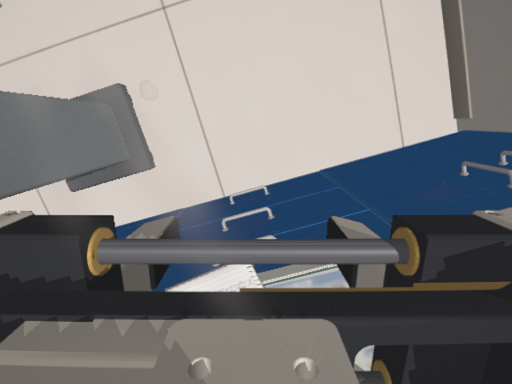

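```bash
python3 - <<'E'
from h import *
a=cv2.imread('pics/top0.png'); 
cv2.imwrite('pics/t0c.png',cv2.resize(a[180:275,100:190],None,fx=6,fy=6,interpolation=cv2.INTER_CUBIC))
cv2.imwrite('pics/t0l.png',cv2.resize(a[115:215,190:300],None,fx=6,fy=6,interpolation=cv2.INTER_CUBIC))
b=cv2.imread('pics/side0.png')
cv2.imwrite('pics/s0c.png',cv2.resize(b[135:195,170:270],None,fx=7,fy=7,interpolation=cv2.INTER_CUBIC))
cv2.imwrite('pics/s0l.png',cv2.resize(b[115:215,240:330],None,fx=6,fy=6,interpolation=cv2.INTER_CUBIC))
E
```

```text
(no output)
```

View pics/t0c.png

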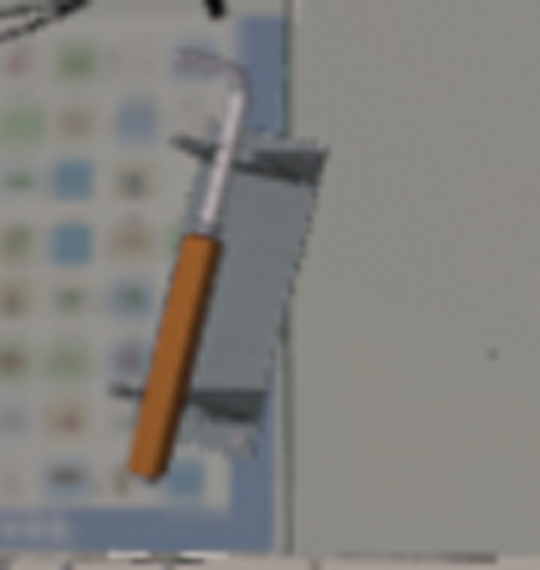

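View pics/t0l.png

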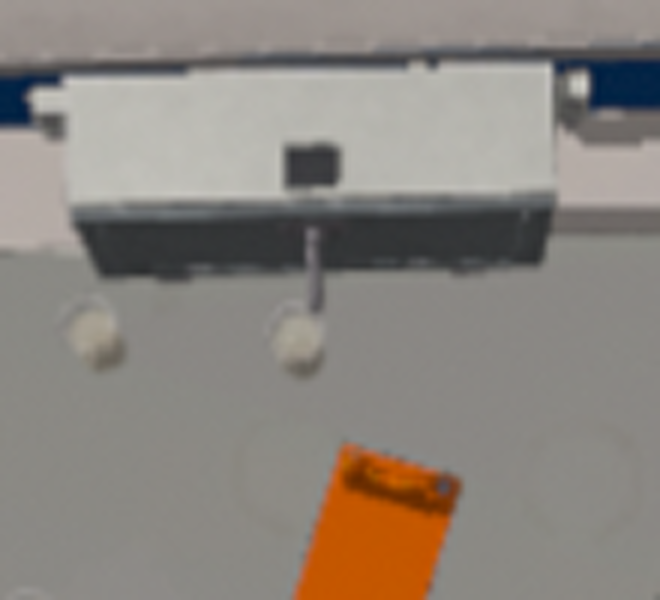

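View pics/s0c.png

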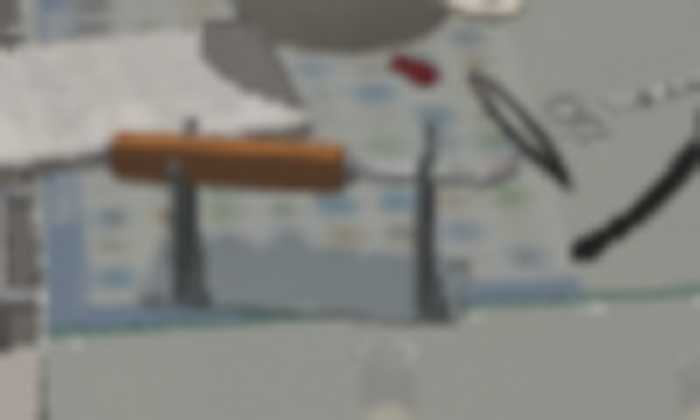

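View pics/s0l.png

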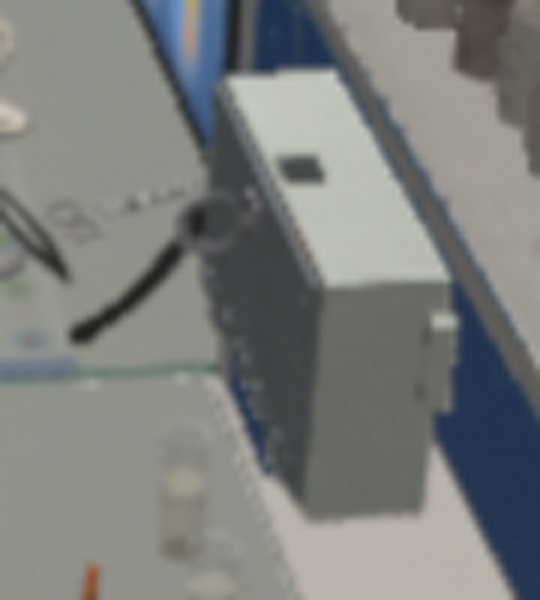

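```bash
python3 - <<'E'
from h import *
np.set_printoptions(precision=4,suppress=True)
t=load('top0');s=load('side0')
hsv=cv2.cvtColor(t['img'],cv2.COLOR_BGR2HSV)
m=cv2.inRange(hsv,(5,120,60),(20,255,220)); m2=np.zeros_like(m); m2[210:270,110:150]=m[210:270,110:150]
ys,xs=np.where(m2>0); print(len(xs),xs.min(),xs.max(),ys.min(),ys.max())
print('depth z',np.median([pt(t,x,y)[2] for x,y in zip(xs,ys)]))
r=cv2.minAreaRect(np.stack([xs,ys],1).astype(np.float32)); print(r)
P=np.array([onplane(t,x,y,2,0.088)[:2] for x,y in zip(xs,ys)]);c=P.mean(0)
r=cv2.minAreaRect((P*1000).astype(np.float32)); print('rect mm',r)
u,S,vt=np.linalg.svd(P-c); a=vt[0]*np.sign(vt[0][0]); print('c',c,'yaw',np.arctan2(a[1],a[0]), 'ext',((P-c)@a).min(),((P-c)@a).max())
# rod axis px
for u_,v_ in [(100+207/6-.5,180+220/6-.5),(100+238/6-.5,180+95/6-.5)]: print('rod',onplane(t,u_,v_,2,0.079))
print('pin tip',onplane(t,100+180/6-.5,180+57/6-.5,2,.079), 'corner',onplane(t,100+243/6-.5,180+72/6-.5,2,.079))
# eye
def tri(d1,p1,d2,p2):
    o1=d1['extrinsics'][:3,3];w1=d1['extrinsics'][:3,:3]@ray(d1,*p1);w1/=np.linalg.norm(w1)
    o2=d2['extrinsics'][:3,3];w2=d2['extrinsics'][:3,:3]@ray(d2,*p2);w2/=np.linalg.norm(w2)
    A=np.stack([w1,-w2],1);k=np.linalg.lstsq(A,o2-o1,rcond=None)[0]
    a,b=o1+w1*k[0],o2+w2*k[1]; return (a+b)/2,np.linalg.norm(a-b)
ring_s=(240+213/6-.5,115+217/6-.5)
print('eye tri',tri(t,(190+315/6-.5,115+270/6-.5),s,ring_s))
for yy in [-.1,-.05,0,.05]: print('ring side on y',onplane(s,*ring_s,1,yy))
# locker top front corners & back
for n,(u_,v_) in dict(FL=(72,207),FR=(555,198),BL=(68,72),BR=(552,62),mid=(310,202),LB=(105,272),RB=(540,262)).items():
    uu,vv=190+u_/6-.5,115+v_/6-.5; print(n,onplane(t,uu,vv,2,0.325),onplane(t,uu,vv,2,0.19),pt(t,uu,vv))
for n,(u_,v_) in dict(topFL=(222,78),topFR=(322,285),topBR=(445,280),botFR=(310,518),botBR=(420,508)).items():
    uu,vv=240+u_/6-.5,115+v_/6-.5; print(n,onplane(s,uu,vv,2,.325),onplane(s,uu,vv,2,.19))
E
```

```text
241 122 135 219 258
depth z 0.08885818496426445
((128.44117736816406, 238.7353057861328), (6.063390731811523, 40.503448486328125), 14.03624439239502)
rect mm ((460.9452209472656, 285.89788818359375), (19.675525665283203, 127.00680541992188), 75.66336059570312)
c [0.461  0.2856] yaw -0.24282034109121398 ext -0.06360444698104686 0.06336958402211242
rod [0.5327 0.2706 0.079 ]
rod [0.5991 0.2542 0.079 ]
pin tip [0.6206 0.2861 0.079 ] corner [0.6114 0.2516 0.079 ]
eye tri (array([ 0.6548, -0.0834,  0.2946]), np.float64(0.0036880625182237445))
ring side on y [ 0.6488 -0.1     0.3038]
ring side on y [ 0.6612 -0.05    0.2754]
ring side on y [ 0.6737 -0.      0.2471]
ring side on y [0.6862 0.05   0.2188]
FL [0.6819 0.0234 0.325 ] [0.7159 0.0393 0.19  ] [0.6826 0.0237 0.3221]
FR [ 0.6796 -0.1921  0.325 ] [ 0.7134 -0.1999  0.19  ] [ 0.7614 -0.211  -0.0017]
BL [0.7446 0.0248 0.325 ] [0.7855 0.0408 0.19  ] [0.7396 0.0228 0.3416]
BR [ 0.7426 -0.1931  0.325 ] [ 0.7833 -0.201   0.19  ] [ 0.7452 -0.1936  0.3164]
mid [ 0.6809 -0.0829  0.325 ] [ 0.7148 -0.0788  0.19  ] [ 0.6826 -0.0827  0.3181]
LB [0.6517 0.0089 0.325 ] [0.6824 0.0232 0.19  ] [0.6774 0.0208 0.2122]
RB [ 0.6506 -0.1843  0.325 ] [ 0.6812 -0.1913  0.19  ] [ 0.7224 -0.2007  0.0083]
topFL [0.6757 0.0081 0.325 ] [0.7427 0.277  0.19  ]
topFR [ 0.6756 -0.206   0.325 ] [0.7426 0.0178 0.19  ]
topBR [ 0.7333 -0.2083  0.325 ] [0.8124 0.015  0.19  ]
botFR [ 0.6257 -0.3858  0.325 ] [ 0.6821 -0.1999  0.19  ]
botBR [ 0.6718 -0.3847  0.325 ] [ 0.738  -0.1985  0.19  ]
```

```bash
python3 - <<'E'
from h import *
np.set_printoptions(precision=4,suppress=True)
s=arm.observe(); M=R.from_rotvec(s['ee_rot']).as_matrix(); print(M)
t=load('top0');sd=load('side0')
for d,n in((t,'top'),(sd,'side')):
    pts=np.array([[*pt(d,u,v),u,v] for v in range(0,384,3) for u in range(0,512,3) if d['z_map'][v,u]>0])
    for lo,hi in((.1,.2),(.2,.35),(.35,.5),(.5,.7),(.7,1.2)):
        q=pts[(pts[:,2]>lo)&(pts[:,2]<hi)&(pts[:,0]>.15)]
        for ya,yb in((-.4,-.2),(-.2,.05),(.05,.3),(.3,.6)):
            w=q[(q[:,1]>ya)&(q[:,1]<yb)]
            if len(w): print(n,(lo,hi),(ya,yb),len(w),'minx',w[w[:,0].argmin()])
# pole rod height in side
sd_r=[(170+360/7-.5,135+170/7-.5),(170+340/7,135+170/7)]
# handle endpoints triangulate: centerline in side: mask
hsv=cv2.cvtColor(sd['img'],cv2.COLOR_BGR2HSV);m=cv2.inRange(hsv,(5,120,60),(20,255,220));m[:150]=0;m[165:]=0;m[:,:184]=0;m[:,222:]=0
ys,xs=np.where(m>0);print('side handle',xs.min(),xs.max(),ys.min(),ys.max(),xs.mean(),ys.mean())
print('at c',proj(sd,[.461,.2856,.075]), [pt(sd,x,y)[2] for x,y in list(zip(xs,ys))[::20]])
E
```

```text
[[-0.0002 -0.9616  0.2743]
 [-0.0012  0.2743  0.9616]
 [-1.     -0.0001 -0.0013]]
top (0.1, 0.2) (-0.2, 0.05) 5 minx [  0.6777  -0.1541   0.1987 267.     159.    ]
top (0.1, 0.2) (0.05, 0.3) 56 minx [  0.743    0.2091   0.1682 147.     144.    ]
top (0.1, 0.2) (0.3, 0.6) 118 minx [  0.7468   0.4206   0.1103  87.     150.    ]
top (0.2, 0.35) (-0.4, -0.2) 390 minx [  0.7284  -0.2048   0.273  285.     135.    ]
top (0.2, 0.35) (-0.2, 0.05) 727 minx [  0.6746  -0.0949   0.2943 246.     153.    ]
top (0.2, 0.35) (0.05, 0.3) 439 minx [  0.7405   0.0539   0.3467 189.     126.    ]
top (0.2, 0.35) (0.3, 0.6) 284 minx [  0.1555   0.5482   0.3343  12.     348.    ]
top (0.35, 0.5) (-0.4, -0.2) 186 minx [  0.7431  -0.3849   0.3538 354.     120.    ]
top (0.35, 0.5) (-0.2, 0.05) 224 minx [  0.7412  -0.1297   0.3518 258.     123.    ]
top (0.35, 0.5) (0.05, 0.3) 195 minx [  0.7404   0.0853   0.3509 177.     126.    ]
top (0.35, 0.5) (0.3, 0.6) 272 minx [  0.151    0.5531   0.3587   6.     351.    ]
top (0.5, 0.7) (0.05, 0.3) 135 minx [ 0.7419  0.2132  0.681  87.     81.    ]
top (0.5, 0.7) (0.3,
[... 1356 characters left out ...]
x [  0.7415   0.2267   0.5193 285.      45.    ]
side (0.5, 0.7) (0.3, 0.6) 89 minx [  0.1503   0.562    0.5443 111.      18.    ]
side (0.7, 1.2) (-0.4, -0.2) 434 minx [  0.7414  -0.2855   0.7238 345.      21.    ]
side (0.7, 1.2) (-0.2, 0.05) 143 minx [  0.7411  -0.1782   0.7328 330.       6.    ]
side handle 187 217 154 160 202.97297297297297 157.11486486486487
at c (np.float64(202.5466969708234), np.float64(157.31382854849613)) [np.float64(0.08538812692449738), np.float64(0.08678551949048885), np.float64(0.08648177800301105), np.float64(0.07670662470852996), np.float64(0.08494757171450706), np.float64(0.07890528729811952), np.float64(0.07049325212414292), np.float64(0.06871282344160479)]
```

Request:
{"fn": "move_arm", "kwargs": {
  "steps": "0 -.402 -.222 -.035 0; 0 -.402 -.222 -.035 0; 0 -.402 -.222 -.035 0; 0 -.402 -.222 -.035 0; 0 -.402 -.222 -.035 0; 0 -.402 -.222 -.035 0; 0 -.402 -.222 -.035 0; 0 -.402 -.222 -.035 0; 0 -.402 -.222 -.035 0; 0 -.402 -.222 -.035 0"
}}

```text
clock: 0.98
position: [0.4679, 0.3055, 0.2057]
ee_rot: [-1.028, 1.314, 1.029]
force: [0.1, 0.7, -0.2]
width: 1.001
```

Request:
{"fn": "move_arm", "kwargs": {
  "steps": "0.02 -.037 -.021 0 0; .04 -.037 -.021 0 0; .06 -.037 -.021 0 0; .06 -.037 -.021 0 0; .06 -.037 -.021 0 0"
}}

```text
clock: 1.4
position: [0.4969, 0.2777, 0.145]
ee_rot: [-1.029, 1.317, 1.029]
force: [-0.6, 0.6, 0.1]
width: 0.999
```

```bash
python3 - <<'E'
from h import *
np.set_printoptions(precision=4,suppress=True)
snap('wrist','w1')
s=arm.observe(); M=R.from_rotvec(s['ee_rot']).as_matrix(); p=np.array(s['position']);print(p,M[:,2],np.degrees(np.arctan2(M[1,2],M[0,2])),s['force'])
print(M.T@(np.array([.497,.2767,.056])-p), np.array(s['joints']))
E
```

```text
[0.4975 0.2786 0.1462] [ 0.2397  0.9708 -0.    ] 76.13084126919343 [0.5827 0.634  0.4351]
[ 0.0902  0.     -0.0019] [-0.7202  0.4026  0.1582  1.7941 -0.0762  0.951   0.7987]
```

View pics/w1.png

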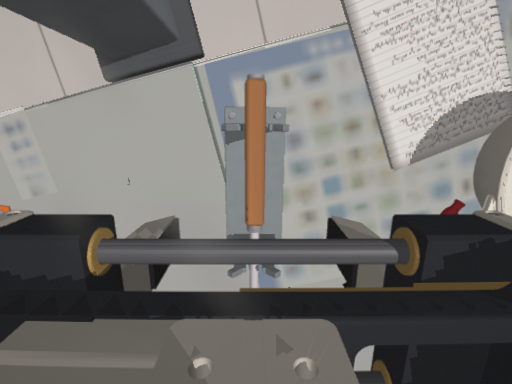

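Request:
{"fn": "move_arm", "kwargs": {
  "steps": ".04 0 -.001 0 0; .08 0 -.001 0 0; .090 0 -.001 0 0; .090 0 -.001 0 255; .090 0 -.001 0 255; .090 0 -.001 0 255; .090 0 -.001 0 255; .090 0 -.001 0 255; .090 0 -.001 0 255; .090 0 -.001 0 255",
  "squeeze": 60
}}

```text
clock: 2.28
position: [0.4979, 0.2773, 0.0565]
ee_rot: [-1.028, 1.313, 1.028]
force: [-0.0, 0.4, 0.5]
width: 0.543
```

Request:
{"fn": "move_arm", "kwargs": {
  "steps": "0 0 0 0 255; 0 0 0 0 255; 0 0 0 0 255"
}}

```text
clock: 2.53
position: [0.4975, 0.277, 0.0557]
ee_rot: [-1.028, 1.314, 1.028]
force: [0.4, 1.2, 0.3]
width: 0.327
```

Request:
{"fn": "move_arm", "kwargs": {
  "steps": "0 0 0 0 255; 0 0 0 0 255; 0 0 0 0 255; 0 0 0 0 255; 0 0 0 0 255"
}}

```text
clock: 2.95
position: [0.4976, 0.2771, 0.0557]
ee_rot: [-1.028, 1.314, 1.028]
force: [0.6, 0.3, -0.4]
width: 0.183
```

```bash
python3 - <<'E'
from h import *
s=arm.observe();print(s['width'],s['force'],s['position'])
snap('side','s2')
E
```

```text
0.1832925060806401 [ 0.64915123  0.27887434 -0.44114383] [0.49758754 0.27714332 0.05571978]
```

Request:
{"fn": "move_arm", "kwargs": {
  "steps": "-.02 0 0 0 255; -.05 0 0 0 255; -.09 0 0 0 255; -.13 0 0 0 255; -.17 0 0 0 255; -.2 0 0 0 255; -.217 0 0 0 255; -.217 0 0 0 255"
}}

```text
clock: 3.67
position: [0.4992, 0.2778, 0.2771]
ee_rot: [-1.027, 1.308, 1.027]
force: [0.3, 1.1, -1.1]
width: 0.191
```

```bash
python3 - <<'E'
from h import *
s=arm.observe();print(s['width'],s['force'],s['position'])
d=snap('side','s3'); a=d['img']
cv2.imwrite('pics/s3c.png',cv2.resize(a[60:210,150:330],None,fx=4,fy=4,interpolation=cv2.INTER_CUBIC))
E
```

```text
0.19115503371601025 [ 0.34906205  1.09409349 -1.12376141] [0.4991924  0.27778924 0.27705369]
```

View pics/s3c.png

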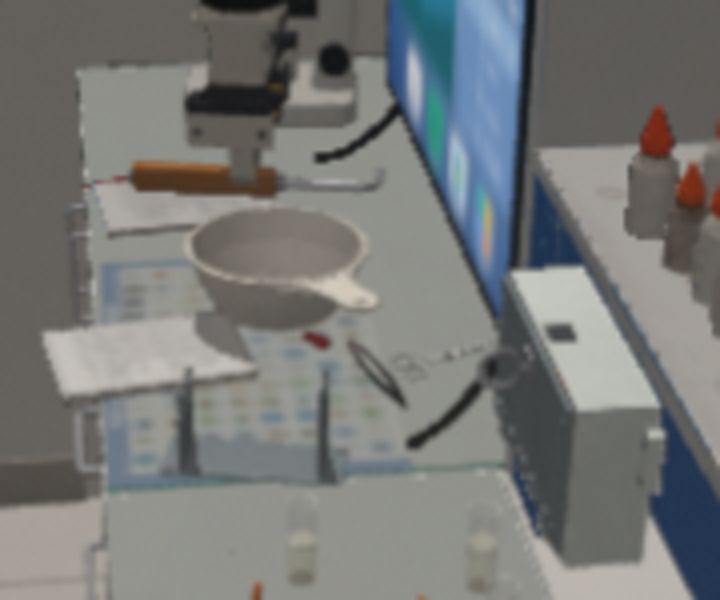

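Request:
{"fn": "move_arm", "kwargs": {
  "steps": "0 -.067 -.428 -.1 255; 0 -.067 -.428 -.2 255; 0 -.067 -.428 -.242 255; 0 -.067 -.428 -.242 255; 0 -.067 -.428 -.242 255; 0 -.067 -.428 -.242 255; 0 -.067 -.428 -.242 255; 0 -.067 -.428 -.242 255; 0 -.067 -.428 -.242 255; 0 -.067 -.428 -.242 255"
}}

```text
clock: 4.55
position: [0.4593, -0.1397, 0.2711]
ee_rot: [-1.207, 1.211, 1.211]
force: [0.7, -0.2, -1.8]
width: 0.19
```

```bash
python3 - <<'E'
from h import *
s=arm.observe();M=R.from_rotvec(s['ee_rot']).as_matrix();print(s['position'],M[:,2],M.T@(np.array([.46,-.155,.273])-s['position']))
E
```

```text
[ 0.45932297 -0.13971457  0.27109594] [7.59588442e-04 9.99999644e-01 3.66488146e-04] [-0.00191145 -0.00068365 -0.01528421]
```

Request:
{"fn": "move_arm", "kwargs": {
  "steps": "0 0 -.016 0 255; 0 -.03 -.018 0 255; 0 -.06 -.018 0 255; 0 -.06 -.018 0 255; 0 -.06 -.018 0 255"
}}

```text
clock: 4.97
position: [0.521, -0.1557, 0.2702]
ee_rot: [-1.207, 1.213, 1.212]
force: [-1.3, -0.8, -1.9]
width: 0.188
```

```bash
python3 - <<'E'
from h import *
s=arm.observe();M=R.from_rotvec(s['ee_rot']).as_matrix();print(s['position'],s['ee_rot'],s['force'],s['joints'])
for n,t in(('side','s4'),('top','t4'),('wrist','w4')): snap(n,t)
a=load('s4')['img'];cv2.imwrite('pics/s4c.png',cv2.resize(a[90:220,190:330],None,fx=5,fy=5,interpolation=cv2.INTER_CUBIC)[:600])
a=load('t4')['img'];cv2.imwrite('pics/t4c.png',cv2.resize(a[110:230,190:330],None,fx=5,fy=5,interpolation=cv2.INTER_CUBIC))
E
```

```text
[ 0.52098245 -0.15572719  0.27017314] [-1.20708805  1.21260444  1.21186999] [-1.27448018 -0.82775856 -1.94344643] [-0.13842434  0.25912631  0.42367453  1.69728435 -0.11128306  1.21321693
  1.88257217]
```

View pics/s4c.png

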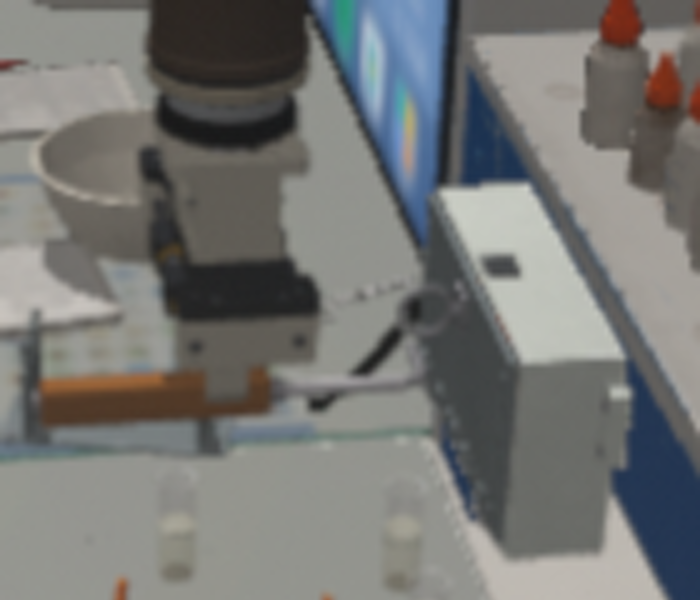

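View pics/t4c.png

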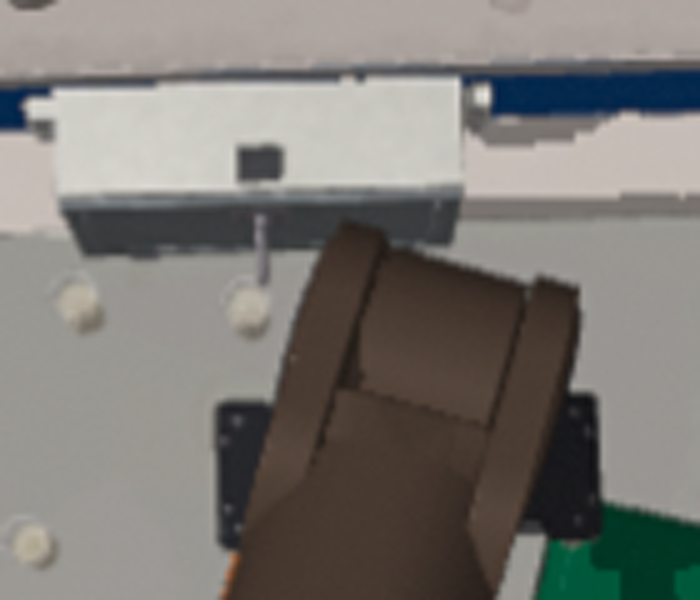

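View pics/w4.png

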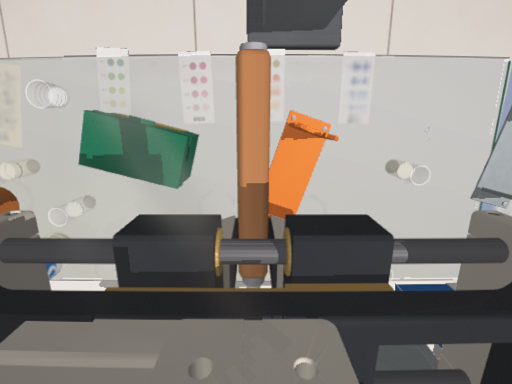

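```bash
python3 - <<'E'
from h import *
d=load('s4')
f=lambda P:tuple(np.round((np.array(proj(d,P))-[190,90]+.5)*5))
g=np.array([.521,-.1557,.2892])
for n,o in dict(rear=(-.1025,0,0),grip=(0,0,0),front=(.0275,0,0),rod=(.1,0,0),corner=(.1175,0,0),tip=(.1175,.041,0)).items(): print(n,f(g+o))
print('eye',f([.656,-.084,.292]))
E
```

```text
rear (np.float64(44.0), np.float64(401.0))
grip (np.float64(225.0), np.float64(389.0))
front (np.float64(274.0), np.float64(386.0))
rod (np.float64(399.0), np.float64(378.0))
corner (np.float64(429.0), np.float64(376.0))
tip (np.float64(414.0), np.float64(341.0))
eye (np.float64(433.0), np.float64(309.0))
```

```bash
python3 - <<'E'
from h import *
a=load('s4')['img'];cv2.imwrite('pics/s4d.png',cv2.resize(a[140:180,225:285],None,fx=13,fy=13,interpolation=cv2.INTER_CUBIC))
E
```

```text
(no output)
```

View pics/s4d.png

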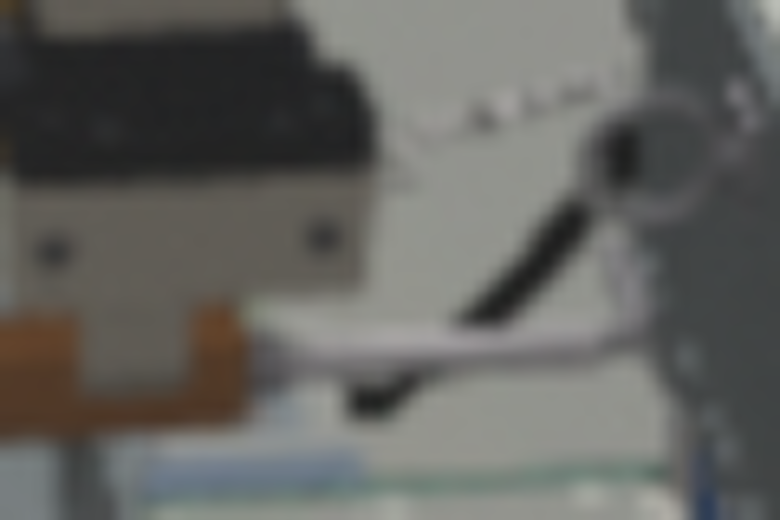

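Request:
{"fn": "move_arm", "kwargs": {
  "steps": "0 -.010 0 0 255; 0 -.015 0 0 255; 0 -.015 .006 0 255; 0 -.015 .012 0 255; 0 -.015 .018 0 255; 0 -.015 .022 0 255; 0 -.015 .022 0 255; 0 -.015 .022 0 255"
}}

```text
clock: 5.78
position: [0.536, -0.1337, 0.2728]
ee_rot: [-1.209, 1.209, 1.209]
force: [0.5, -1.4, -0.1]
width: 0.191
```

```bash
python3 - <<'E'
from h import *
s=arm.observe();print(s['position'],s['force'])
snap('side','s5');a=load('s5')['img'];cv2.imwrite('pics/s5d.png',cv2.resize(a[130:180,225:285],None,fx=12,fy=12,interpolation=cv2.INTER_CUBIC))
E
```

```text
[ 0.53602319 -0.13367808  0.27284157] [ 0.54765405 -1.3662453  -0.06228165]
```

View pics/s5d.png

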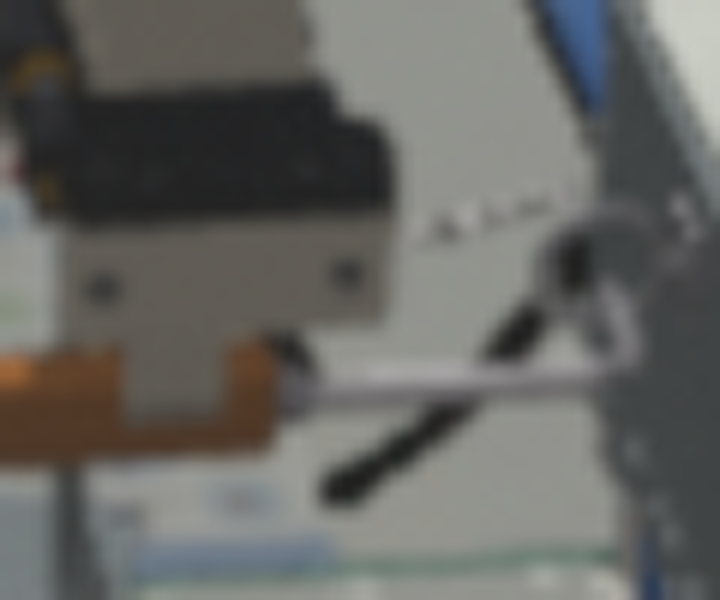

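Request:
{"fn": "move_arm", "kwargs": {
  "steps": ".004 -.003 0 0 255; .004 -.003 .004 0 255; .004 -.003 .009 0 255; .004 -.003 .014 0 255; .004 -.003 .019 0 255; .004 -.003 .024 0 255; .004 -.003 .028 0 255; .004 -.003 .028 0 255; .004 -.003 .028 0 255"
}}

```text
clock: 6.58
position: [0.5392, -0.1058, 0.2688]
ee_rot: [-1.209, 1.209, 1.209]
force: [0.2, 0.2, -1.4]
width: 0.19
```

```bash
python3 - <<'E'
from h import *
s=arm.observe();print(s['position'],s['force'])
snap('side','s6');a=load('s6')['img'];cv2.imwrite('pics/s6d.png',cv2.resize(a[130:180,225:285],None,fx=12,fy=12,interpolation=cv2.INTER_CUBIC))
E
```

```text
[ 0.53917377 -0.10581659  0.26879136] [ 0.23617878  0.18262948 -1.39367647]
```

View pics/s6d.png

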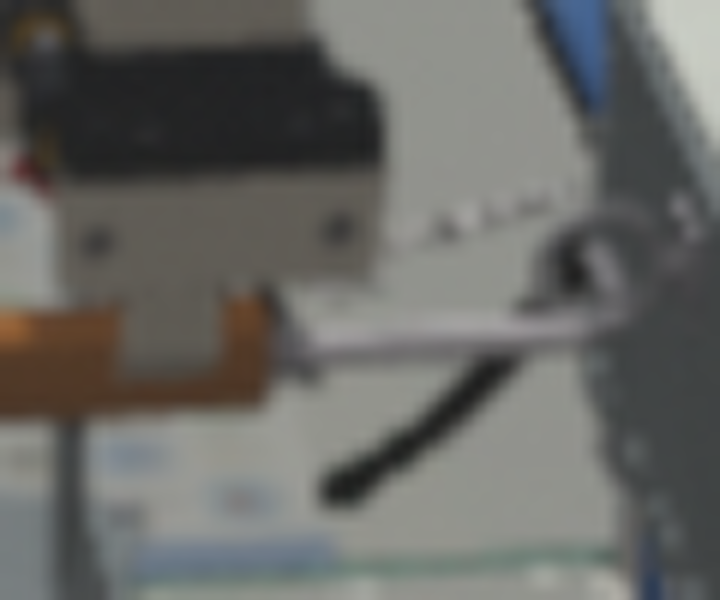

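Request:
{"fn": "move_arm", "kwargs": {
  "steps": "0 .002 0 0 255; 0 .004 0 0 255; 0 .006 0 0 255; 0 .008 0 0 255; 0 .0095 0 0 255; 0 .011 0 0 255; 0 .011 0 0 255"
}}

```text
clock: 7.22
position: [0.5281, -0.1062, 0.2689]
ee_rot: [-1.209, 1.209, 1.208]
force: [0.9, 0.3, -1.1]
width: 0.191
```

```bash
python3 - <<'E'
from h import *
s=arm.observe();print(s['position'],s['force'])
snap('side','s7');a=load('s7')['img'];cv2.imwrite('pics/s7d.png',cv2.resize(a[130:180,225:285],None,fx=12,fy=12,interpolation=cv2.INTER_CUBIC))
E
```

```text
[ 0.52812363 -0.1061825   0.26892822] [ 0.87669266  0.33371141 -1.14015773]
```

View pics/s7d.png

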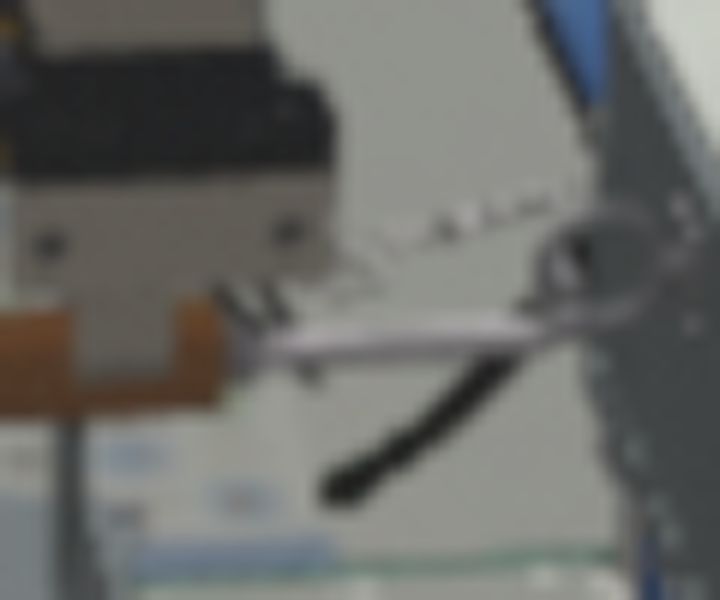

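Request:
{"fn": "move_arm", "kwargs": {
  "steps": "0 .0015 0 0 255; 0 .003 0 0 255; 0 .0045 0 0 255"
}}

```text
clock: 7.52
position: [0.5269, -0.1056, 0.2697]
ee_rot: [-1.212, 1.204, 1.204]
force: [16.5, 1.1, -4.8]
width: 0.188
```

Request:
{"fn": "move_arm", "kwargs": {
  "steps": "0 .001 0 0 255; 0 .002 0 0 255; 0 .003 0 0 255"
}}

```text
clock: 7.77
position: [0.5259, -0.1054, 0.2703]
ee_rot: [-1.215, 1.201, 1.202]
force: [17.3, 1.0, -4.5]
width: 0.187
```

```bash
python3 - <<'E'
from h import *
s=arm.observe();print(s['position'],s['force'],s['ft_torque'])
snap('side','s8');a=load('s8')['img'];cv2.imwrite('pics/s8d.png',cv2.resize(a[130:180,225:285],None,fx=12,fy=12,interpolation=cv2.INTER_CUBIC))
print(arm.observe()['force'])
E
```

```text
[ 0.52586156 -0.10535453  0.27029318] [17.27942483  0.97499575 -4.53450762] [ 0.14671574 -3.41403825 -0.18828363]
[ 4.66012395  0.28042498 -1.95128303]
```

View pics/s8d.png

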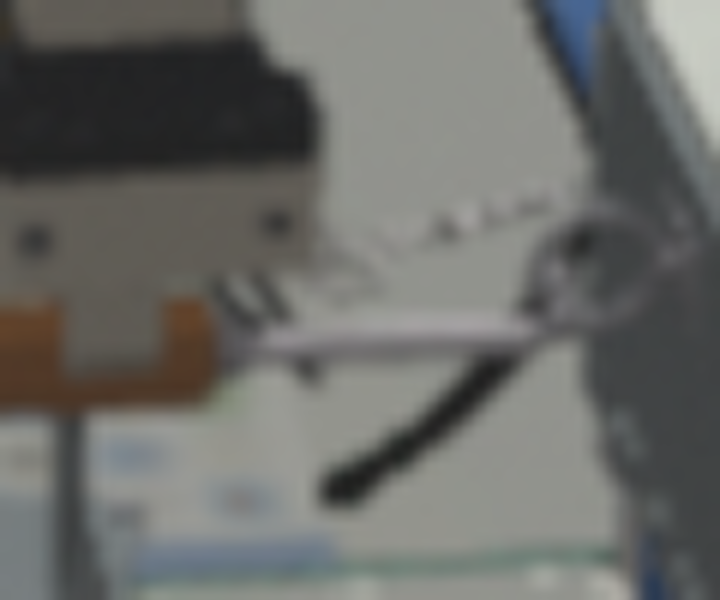

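```bash
python3 - <<'E'
from h import *
s=arm.observe();print(s['clock'],s['position'],s['force'],s['ft_torque'])
snap('side','s9');a=load('s9')['img'];cv2.imwrite('pics/s9d.png',cv2.resize(a[130:180,225:285],None,fx=12,fy=12,interpolation=cv2.INTER_CUBIC))
s=arm.observe();print(s['position'],s['force'])
E
```

```text
7.8167 [ 0.52441993 -0.10558414  0.26994069] [ 4.66012395  0.28042498 -1.95128303] [-0.16135898 -0.98858028 -0.21778235]
[ 0.5229519  -0.1058344   0.26947263] [ 3.32021088 -0.32031849 -2.30563739]
```

View pics/s9d.png

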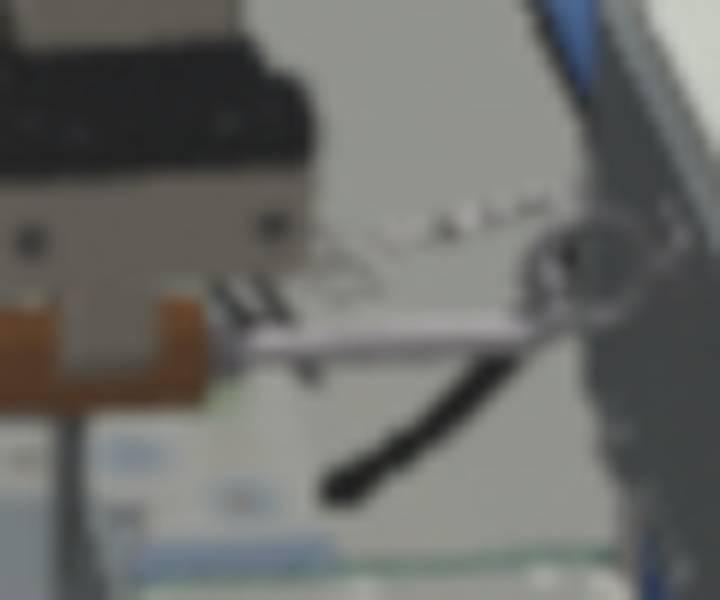

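Request:
{"fn": "move_arm", "kwargs": {
  "steps": "0 .0015 0 0 255; 0 .0025 0 0 255; 0 -.003 0 0 255; 0 -.008 0 0 255; 0 -.008 0 0 255"
}}

```text
clock: 8.28
position: [0.5294, -0.1059, 0.2685]
ee_rot: [-1.209, 1.21, 1.209]
force: [-0.4, -1.6, -0.8]
width: 0.191
```

```bash
python3 - <<'E'
from h import *
s=arm.observe();print(s['clock'],s['position'],s['force'],s['ft_torque'])
snap('side','s10');a=load('s10')['img'];cv2.imwrite('pics/s10d.png',cv2.resize(a[130:180,225:285],None,fx=12,fy=12,interpolation=cv2.INTER_CUBIC))
s=arm.observe();print(s['position'],s['force'])
E
```

```text
8.2833 [ 0.52937789 -0.10592956  0.2685174 ] [-0.43582676 -1.59005659 -0.76958157] [-0.03514667  0.04247068 -0.00082604]
[ 0.52898307 -0.10601208  0.26848002] [-0.65563725 -0.14774879 -1.51292334]
```

View pics/s10d.png

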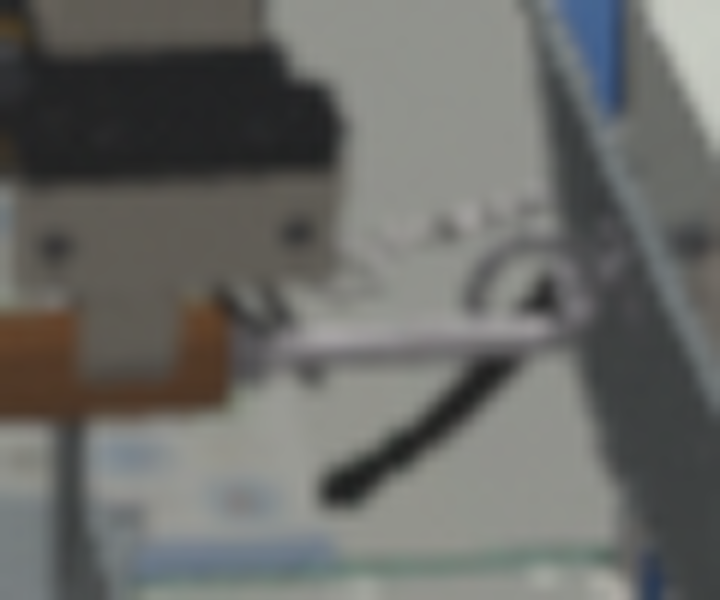

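```bash
python3 - <<'E'
import numpy as np
Rr=.1035; p0=np.array([.529,.2685]); prev=p0; 
seq=list(np.arange(111,191.1,2)); 
for c in range(0,len(seq),10):
    row=[]
    for a in seq[c:c+10]:
        a=np.radians(a);q=np.array([.563+Rr*np.cos(a),.170+Rr*np.sin(a)]);row.append(q)
    print('; '.join(f'{-(q[1]-prev[1]):.4f} {-(q[0]-prev[0]):.4f} 0 0 255' for q in row), seq[c]); prev=row[-1]
E
```

```text
0.0019 0.0031 0 0 255; 0.0032 0.0064 0 0 255; 0.0047 0.0097 0 0 255; 0.0063 0.0130 0 0 255; 0.0080 0.0162 0 0 255; 0.0098 0.0193 0 0 255; 0.0117 0.0224 0 0 255; 0.0137 0.0254 0 0 255; 0.0158 0.0283 0 0 255; 0.0181 0.0311 0 0 255 111.0
0.0023 0.0028 0 0 255; 0.0047 0.0055 0 0 255; 0.0072 0.0081 0 0 255; 0.0098 0.0106 0 0 255; 0.0125 0.0130 0 0 255; 0.0153 0.0153 0 0 255; 0.0181 0.0175 0 0 255; 0.0211 0.0196 0 0 255; 0.0241 0.0217 0 0 255; 0.0271 0.0236 0 0 255 131.0
0.0031 0.0018 0 0 255; 0.0063 0.0035 0 0 255; 0.0096 0.0051 0 0 255; 0.0129 0.0066 0 0 255; 0.0162 0.0079 0 0 255; 0.0196 0.0091 0 0 255; 0.0230 0.0103 0 0 255; 0.0265 0.0113 0 0 255; 0.0300 0.0121 0 0 255; 0.0336 0.0129 0 0 255 151.0
0.0036 0.0006 0 0 255; 0.0071 0.0011 0 0 255; 0.0107 0.0015 0 0 255; 0.0143 0.0018 0 0 255; 0.0179 0.0019 0 0 255; 0.0216 0.0019 0 0 255; 0.0252 0.0018 0 0 255; 0.0288 0.0015 0 0 255; 0.0324 0.0011 0 0 255; 0.0359 0.0006 0 0 255 171.0
0.0036 -0.0006 0 0 255 191.0
```

Request:
{"fn": "move_arm", "kwargs": {
  "steps": ".002 .003 0 0 255; .003 .006 0 0 255; .005 .010 0 0 255; .006 .013 0 0 255; .008 .016 0 0 255; .010 .019 0 0 255; .012 .022 0 0 255; .014 .025 0 0 255; .016 .028 0 0 255; .018 .031 0 0 255"
}}

```text
clock: 9.17
position: [0.4972, -0.1061, 0.2505]
ee_rot: [-1.208, 1.21, 1.209]
force: [-2.1, 0.3, -1.1]
width: 0.188
```

```bash
python3 - <<'E'
from h import *
s=arm.observe();print(s['clock'],s['position'],s['force'],s['ft_torque'],s['width'])
snap('side','s11');a=load('s11')['img'];cv2.imwrite('pics/s11d.png',cv2.resize(a[125:185,205:285],None,fx=9,fy=9,interpolation=cv2.INTER_CUBIC))
s=arm.observe();print(s['position'],s['force'])
E
```

```text
9.1667 [ 0.49717917 -0.10609232  0.25046303] [-2.12105855  0.28957028 -1.0908426 ] [-0.00954254  0.3192493   0.04804339] 0.1875990045285449
[ 0.49641556 -0.10609039  0.25008328] [-2.74105661 -0.87650636 -1.83099242]
```

View pics/s11d.png

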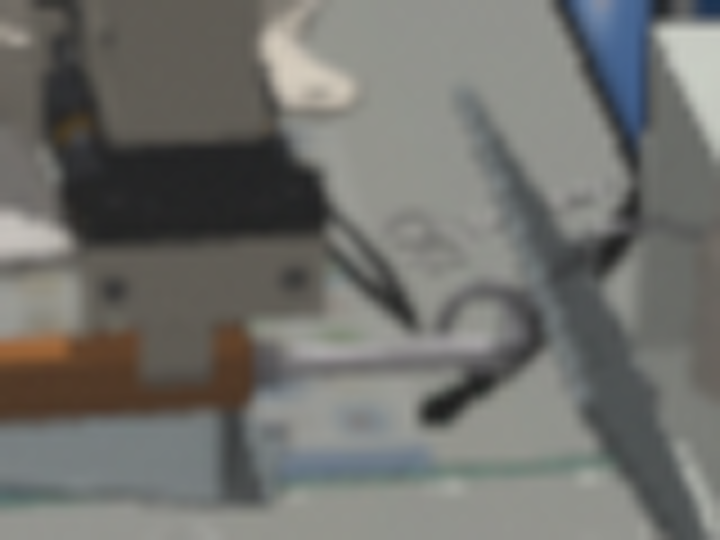

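Request:
{"fn": "move_arm", "kwargs": {
  "steps": ".002 .003 0 0 255; .005 .006 0 0 255; .007 .008 0 0 255; .010 .011 0 0 255; .012 .013 0 0 255; .015 .015 0 0 255; .018 .017 0 0 255; .021 .019 0 0 255; .024 .021 0 0 255; .027 .023 0 0 255"
}}

```text
clock: 10.05
position: [0.4743, -0.106, 0.2233]
ee_rot: [-1.208, 1.21, 1.209]
force: [-1.1, 0.5, -1.4]
width: 0.186
```

Request:
{"fn": "move_arm", "kwargs": {
  "steps": ".003 .002 0 0 255; .006 .0035 0 0 255; .009 .005 0 0 255; .013 .006 0 0 255; .016 .008 0 0 255; .020 .009 0 0 255; .023 .010 0 0 255; .026 .011 0 0 255; .030 .012 0 0 255; .033 .0125 0 0 255"
}}

```text
clock: 10.88
position: [0.4621, -0.106, 0.1903]
ee_rot: [-1.209, 1.209, 1.209]
force: [-0.4, -0.0, -2.9]
width: 0.188
```

```bash
python3 - <<'E'
from h import *
s=arm.observe();print(s['clock'],s['position'],s['force'],s['ft_torque'],s['width'])
snap('side','s12');a=load('s12')['img'];cv2.imwrite('pics/s12d.png',cv2.resize(a[135:200,190:285],None,fx=8,fy=8,interpolation=cv2.INTER_CUBIC))
s=arm.observe();print(s['position'],s['force'])
E
```

```text
10.8833 [ 0.46209015 -0.10598211  0.1903024 ] [-0.41300508 -0.01488572 -2.94542048] [-0.02073518  0.35020918 -0.00686263] 0.18824948842392036
[ 0.46180256 -0.10593558  0.18986096] [ 0.32229832  0.17566245 -4.478695  ]
```

View pics/s12d.png

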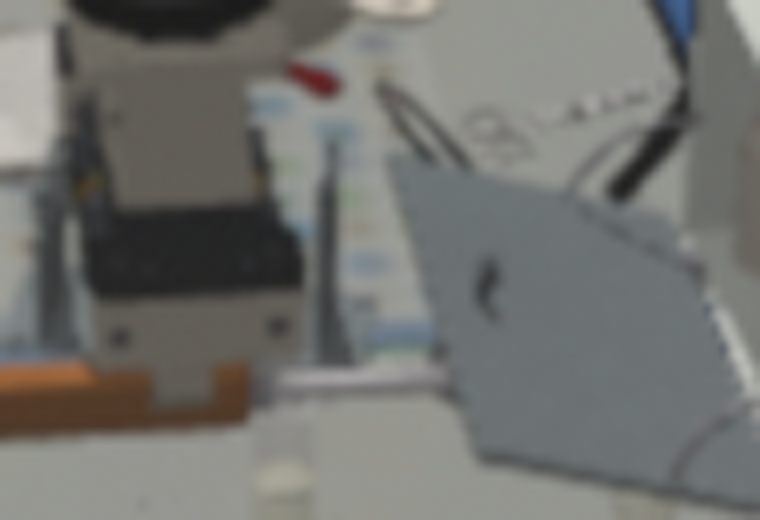

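Request:
{"fn": "move_arm", "kwargs": {
  "steps": ".003 .0005 0 0 255; .006 .001 0 0 255; .009 .0015 0 0 255; .012 .002 0 0 255; .015 .002 0 0 255; .018 .002 0 0 255; .020 .002 0 0 255; .022 .002 0 0 255; .024 .002 0 0 255; .026 .002 0 0 255"
}}

```text
clock: 11.77
position: [0.4604, -0.106, 0.1647]
ee_rot: [-1.209, 1.209, 1.208]
force: [0.4, 0.1, -1.9]
width: 0.191
```

Request:
{"fn": "move_arm", "kwargs": {
  "steps": ".002 0 0 0 255; .004 0 0 0 255; .006 -.0005 0 0 255; .006 -.0005 0 0 255"
}}

```text
clock: 12.1
position: [0.4605, -0.1061, 0.1584]
ee_rot: [-1.208, 1.21, 1.209]
force: [0.3, -0.4, -1.3]
width: 0.19
```

```bash
python3 - <<'E'
from h import *
s=arm.observe();print(s['clock'],s['position'],s['force'],s['ft_torque'],s['width'])
snap('side','s13');a=load('s13')['img'];cv2.imwrite('pics/s13d.png',cv2.resize(a[135:210,190:285],None,fx=8,fy=8,interpolation=cv2.INTER_CUBIC))
s=arm.observe();print(s['position'],s['force'])
E
```

```text
12.1 [ 0.46051736 -0.10606366  0.15842658] [ 0.34694486 -0.35629343 -1.32728172] [0.01434893 0.00888085 0.02539567] 0.18958768563757455
[ 0.4605043  -0.10607605  0.15857423] [-0.14555105  0.03283621 -1.30112903]
```

View pics/s13d.png

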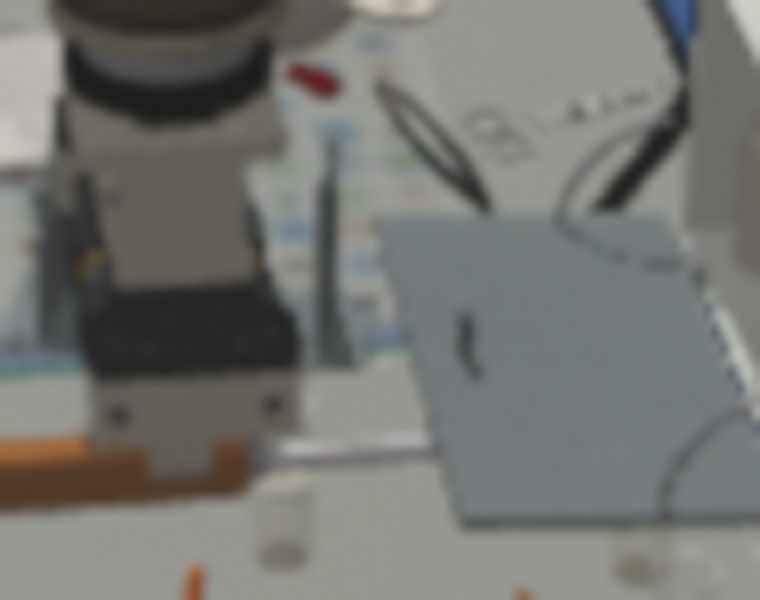

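```bash
python3 - <<'E'
from h import *
np.set_printoptions(precision=4,suppress=True)
d=load('s13')
P=np.array([pt(d,190+u/8,135+v/8) for u in range(440,700,12) for v in range(240,510,12)])
P=P[(P[:,2]>.12)&(P[:,2]<.26)&(P[:,0]<.68)]
A=np.c_[P[:,0],P[:,1],np.ones(len(P))];c,*_=np.linalg.lstsq(A,P[:,2],rcond=None)
print(len(P),c,np.arctan(c[0]),P.min(0),P.max(0), 'z at .57,.68',c@[.57,-.09,1],c@[.68,-.09,1])
E
```

```text
499 [-0.0712 -0.0083  0.24  ] -0.07108625689582428 [ 0.5514 -0.1928  0.1867] [0.6797 0.0115 0.2248] z at .57,.68 0.2001247556264464 0.1922920693984001
```

Request:
{"fn": "move_arm", "kwargs": {
  "steps": ".003 0 0 0 255; .003 0 0 0 255; .003 0 -.006 0 255; .003 0 -.014 0 255; .003 0 -.022 0 255; .003 0 -.030 0 255; .003 0 -.040 0 255; .003 0 -.052 0 255; .003 0 -.064 0 255; .003 0 -.064 0 255"
}}

```text
clock: 12.98
position: [0.4603, -0.1735, 0.1559]
ee_rot: [-1.207, 1.212, 1.205]
force: [-0.1, -0.6, -1.5]
width: 0.19
```

```bash
python3 - <<'E'
from h import *
s=arm.observe();print(s['clock'],s['position'],s['force'],s['ft_torque'],s['width'])
snap('side','s14');a=load('s14')['img'];cv2.imwrite('pics/s14d.png',cv2.resize(a[135:210,190:285],None,fx=8,fy=8,interpolation=cv2.INTER_CUBIC))
E
```

```text
12.9833 [ 0.46029534 -0.17345101  0.15594306] [-0.0997635  -0.57743158 -1.48504832] [-0.03782969 -0.01448641 -0.00248537] 0.19037042570231805
```

View pics/s14d.png

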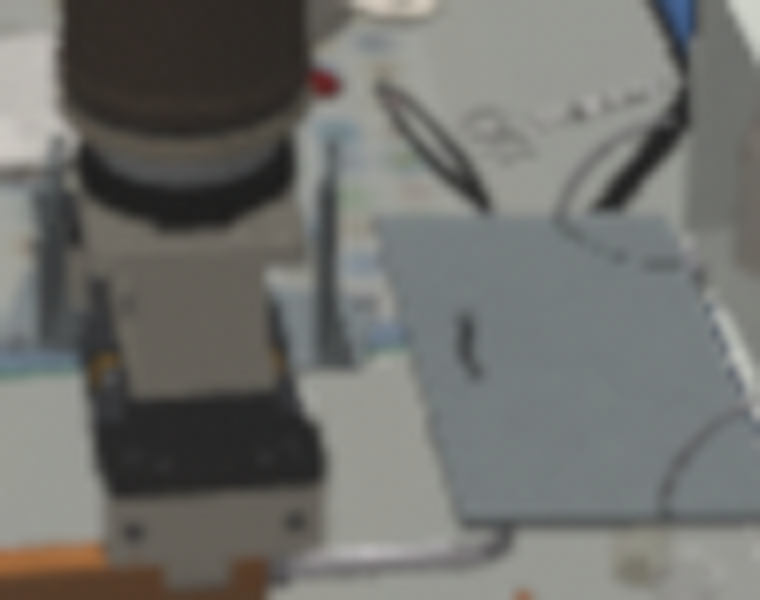

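Request:
{"fn": "move_arm", "kwargs": {
  "steps": "0 .03 0 0 255; 0 .06 0 0 255; -.02 .06 0 0 255; -.05 .06 0 0 255; -.09 .06 0 0 255; -.11 .06 .03 0 255; -.11 .06 .07 0 255; -.11 .06 .11 0 255; -.11 .06 .15 0 255; -.11 .06 .19 0 255"
}}

```text
clock: 13.87
position: [0.4001, 0.0221, 0.2661]
ee_rot: [-1.209, 1.208, 1.208]
force: [1.4, -0.5, -1.3]
width: 0.185
```

```bash
python3 - <<'E'
from h import *
s=arm.observe();M=R.from_rotvec(s['ee_rot']).as_matrix();print(s['clock'],s['position'],s['force'],M[:,2],s['dq'])
E
```

```text
13.8667 [0.40010395 0.02212883 0.26611253] [ 1.3556281  -0.48138096 -1.34660375] [8.59092427e-04 9.99999459e-01 5.86704821e-04] [-0.59758728  0.05989974 -0.60179425 -0.05146387 -0.01539996 -0.00706759
 -1.18108298]
```

Request:
{"fn": "move_arm", "kwargs": {
  "steps": "0 -.097 .257 .08 255; 0 -.097 .257 .16 255; 0 -.097 .257 .242 255; 0 -.097 .257 .242 255; 0 -.097 .257 .242 255; 0 -.097 .257 .242 255; 0 -.097 .257 .242 255; 0 -.097 .257 .242 255; 0 -.097 .257 .242 255"
}}

```text
clock: 14.62
position: [0.4973, 0.2787, 0.2648]
ee_rot: [-1.03, 1.315, 1.031]
force: [0.1, -1.0, -1.4]
width: 0.19
```

```bash
python3 - <<'E'
from h import *
s=arm.observe();M=R.from_rotvec(s['ee_rot']).as_matrix();p=s['position'];print(s['clock'],p,s['force'],np.degrees(np.arctan2(M[1,2],M[0,2])),M.T@(np.array([.4976,.2771,.0557])-p))
snap('wrist','w15');snap('side','s15');a=load('s15')['img'];cv2.imwrite('pics/s15d.png',cv2.resize(a[90:190,160:270],None,fx=6,fy=6,interpolation=cv2.INTER_CUBIC))
E
```

```text
14.6167 [0.49733794 0.27870169 0.26482434] [ 0.13728561 -0.98185516 -1.36695181] 76.25386165107813 [ 0.20912453 -0.00090478 -0.0013176 ]
```

View pics/s15d.png

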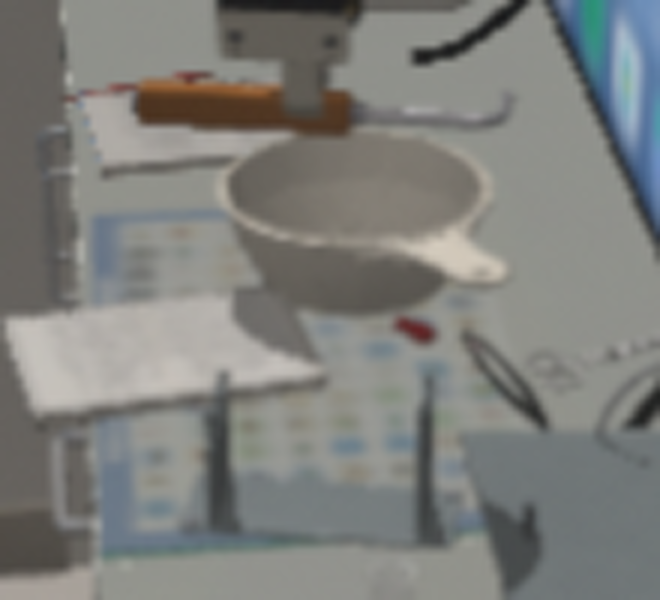

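View pics/w15.png

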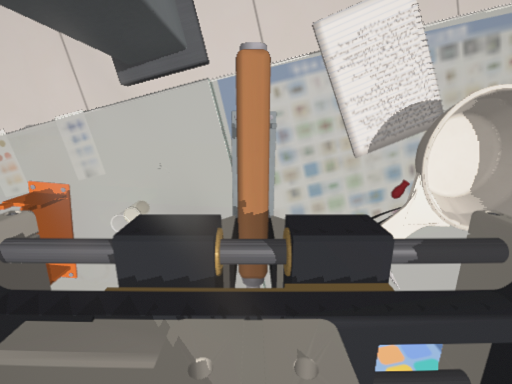

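```bash
python3 - <<'E'
from h import *
for tag,g in(('s3',(.4992,.2778,.2961)),('s15',(.4973,.2787,.2838))):
    d=load(tag);hsv=cv2.cvtColor(d['img'],cv2.COLOR_BGR2HSV);m=cv2.inRange(hsv,(5,120,40),(20,255,230))
    g=np.array(g);a=np.array([.971,-.2397,0])
    r=proj(d,g-.1025*a);f=proj(d,g+.0275*a);print(tag,'pred',np.round(r,1),np.round(f,1),np.round(proj(d,g+.11*a),1))
    for lo,hi in((2,8),(8,14),(14,20)):
        x0=int(r[0]);s=[(x,np.where(m[80:130,x])[0].mean()+80) for x in range(x0+lo,x0+hi) if m[80:130,x].any()]; print(np.round(np.mean(s,0),2), np.round(r[1]+(f[1]-r[1])*(np.mean(s,0)[0]-r[0])/(f[0]-r[0]),2))
    s=[(x,np.where(m[80:130,x])[0].mean()+80) for x in range(int(f[0])-4,int(f[0])+1) if m[80:130,x].any()];print(np.round(s,1))
E
```

```text
s3 pred [183.5 102.7] [219.3 104.5] [242.3 105.7]
[187.5 103.5] 102.95
[193.5  103.67] 103.25
[199.5 104. ] 103.55
[[215.  104.5]
 [216.  104.5]
 [217.  105. ]
 [219.   81. ]]
s15 pred [183.1 105.8] [218.8 107.6] [241.7 108.8]
[187.5 106.5] 106.06
[193.5  106.67] 106.36
[199.5  107.17] 106.66
[[214.  108.5]
 [215.  108.5]
 [216.  108.5]
 [217.  108. ]
 [218.   84. ]]
```

Request:
{"fn": "move_arm", "kwargs": {
  "steps": ".03 -.001 -.001 .002 255; .07 -.001 -.001 .002 255; .11 -.001 -.001 .002 255; .14 -.001 -.001 .002 255; .16 -.001 -.001 .002 255; .16 -.001 -.001 .002 255; .16 -.001 -.001 .002 255"
}}

```text
clock: 15.3
position: [0.4984, 0.2743, 0.1058]
ee_rot: [-1.026, 1.317, 1.026]
force: [-0.6, -0.2, -0.8]
width: 0.185
```

```bash
python3 - <<'E'
from h import *
s=arm.observe();M=R.from_rotvec(s['ee_rot']).as_matrix();p=s['position'];print(s['clock'],p,s['force'],np.degrees(np.arctan2(M[1,2],M[0,2])),M.T@(np.array([.4976,.2771,.0557])-p))
E
```

```text
15.3 [0.49836015 0.27429783 0.10582881] [-0.58592344 -0.22473374 -0.77496451] 75.88390826303414 [0.05012631 0.00137845 0.00260389]
```

Request:
{"fn": "move_arm", "kwargs": {
  "steps": "0 .001 .002 -.002 255; 0 .001 .002 -.003 255; 0 .001 .002 -.003 255"
}}

```text
clock: 15.55
position: [0.4991, 0.2787, 0.1076]
ee_rot: [-1.029, 1.311, 1.029]
force: [-0.6, -0.9, -1.1]
width: 0.189
```

```bash
python3 - <<'E'
from h import *
s=arm.observe();M=R.from_rotvec(s['ee_rot']).as_matrix();p=s['position'];print(s['clock'],p,s['force'],np.degrees(np.arctan2(M[1,2],M[0,2])),M.T@(np.array([.4976,.2771,.0557])-p))
E
```

```text
15.55 [0.499133   0.27865166 0.10758125] [-0.63950448 -0.85479812 -1.12118702] 76.15358895586749 [ 0.05187414  0.00122271 -0.00200001]
```

Request:
{"fn": "move_arm", "kwargs": {
  "steps": ".01 .001 -.001 0 255; .018 .001 -.001 0 255; .026 .001 -.001 0 255; .034 .001 -.001 0 255; .042 .001 -.001 0 255; .047 .001 -.001 0 255; .047 .001 -.001 0 255"
}}

```text
clock: 16.13
position: [0.4962, 0.2766, 0.0571]
ee_rot: [-1.029, 1.317, 1.03]
force: [-0.2, 0.1, -1.2]
width: 0.192
```

```bash
python3 - <<'E'
from h import *
s=arm.observe();M=R.from_rotvec(s['ee_rot']).as_matrix();p=s['position'];print(s['clock'],p,s['force'],np.degrees(np.arctan2(M[1,2],M[0,2])),M.T@(np.array([.4976,.2771,.0557])-p))
snap('side','s16');a=load('s16')['img'];cv2.imwrite('pics/s16d.png',cv2.resize(a[120:200,160:270],None,fx=7,fy=7,interpolation=cv2.INTER_CUBIC))
E
```

```text
16.1333 [0.49617726 0.27663546 0.05710658] [-0.20059895  0.05024198 -1.21680095] 76.14177467451746 [ 0.00140301 -0.00127237  0.00079441]
```

View pics/s16d.png

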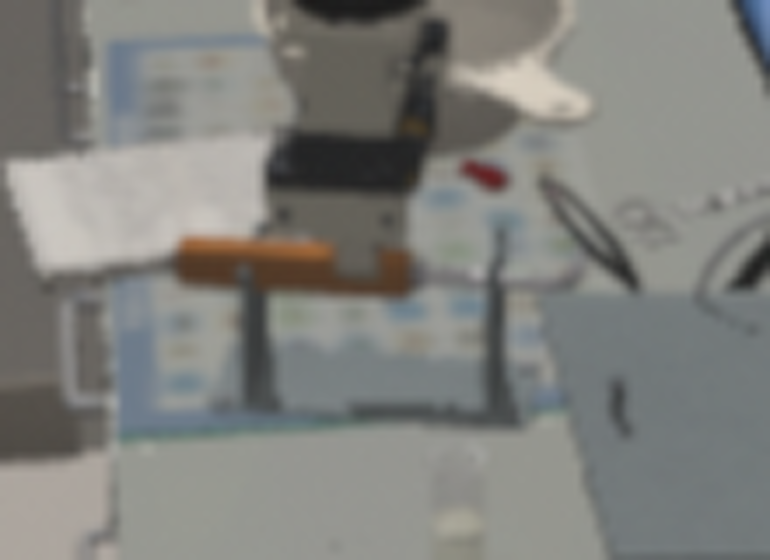

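Request:
{"fn": "move_arm", "kwargs": {
  "steps": ".0015 0 0 0 255; .0015 0 0 0 255; .0015 0 0 0 180; .0015 0 0 0 150; .0015 0 0 0 100; .0015 0 0 0 50; .0015 0 0 0 0; .0015 0 0 0 0; .0015 0 0 0 0; .0015 0 0 0 0"
}}

```text
clock: 17.02
position: [0.497, 0.2772, 0.0572]
ee_rot: [-1.029, 1.314, 1.029]
force: [-0.1, 0.5, 0.5]
width: 0.72
```

Request:
{"fn": "move_arm", "kwargs": {
  "steps": "0 0 0 0 0; 0 0 0 0 0; 0 0 0 0 0; -.02 0 0 0 0; -.05 0 0 0 0; -.09 0 0 0 0; -.13 0 0 0 0; -.17 0 0 0 0; -.2 0 0 0 0; -.2 0 0 0 0"
}}

```text
clock: 17.85
position: [0.4997, 0.2788, 0.2643]
ee_rot: [-1.028, 1.303, 1.027]
force: [2.1, -0.3, 0.0]
width: 0.999
```

```bash
python3 - <<'E'
from h import *
s=arm.observe();print(s['clock'],s['position'],s['force'],s['width'])
for n,t in(('side','s17'),('top','t17'),('wrist','w17')): snap(n,t)
a=load('s17')['img'];cv2.imwrite('pics/s17d.png',cv2.resize(a[120:230,165:305],None,fx=5,fy=5,interpolation=cv2.INTER_CUBIC))
E
```

```text
17.85 [0.49974103 0.27882726 0.26431671] [ 2.111254   -0.32551658  0.03403941] 0.9991787808236061
```

View pics/s17d.png

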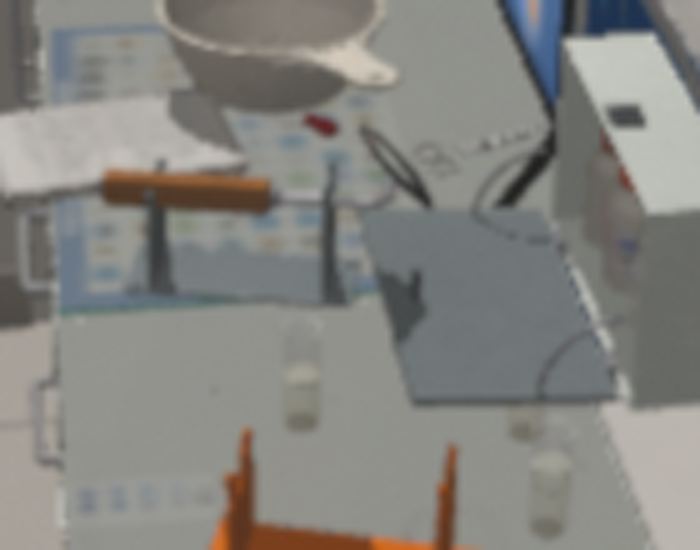

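View pics/w17.png

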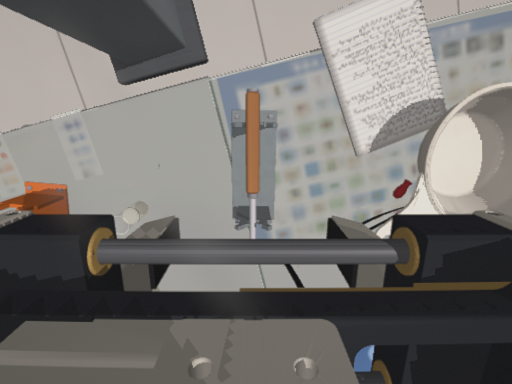

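View pics/t17.png

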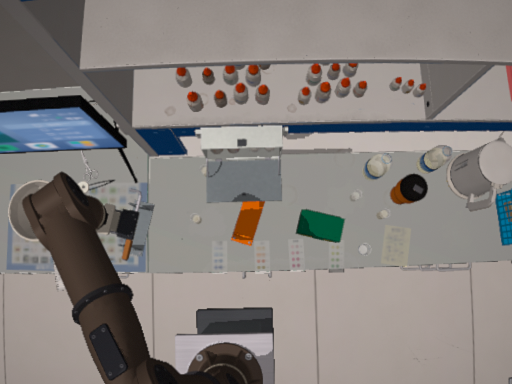

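```bash
python3 - <<'E'
from h import *
for t in('side0','s17'):
    d=load(t);hsv=cv2.cvtColor(d['img'],cv2.COLOR_BGR2HSV);m=cv2.inRange(hsv,(5,120,60),(20,255,220));m[:150]=0;m[165:]=0;m[:,:184]=0;m[:,222:]=0
    ys,xs=np.where(m>0);print(t,xs.min(),xs.max(),ys.min(),ys.max(),xs.mean(),ys.mean(),np.polyfit(xs,ys,1))
d=load('s17');P=np.array([pt(d,u,v) for u in range(245,285,2) for v in range(164,198,2)])
P=P[(P[:,2]>.15)&(P[:,2]<.23)&(P[:,0]<.67)];A=np.c_[P[:,:2],np.ones(len(P))];print(np.arctan(np.linalg.lstsq(A,P[:,2],rcond=None)[0][0]))
s=arm.observe();print(s['clock'],s['dq'].max() if hasattr(s['dq'],'max') else s['dq'],s['force'])
arm.sign_off()
E
```

```text
side0 187 217 154 160 202.97297297297297 157.11486486486487 [7.01327249e-02 1.42879817e+02]
s17 186 217 155 160 202.28205128205127 157.34615384615384 [5.27021948e-02 1.46685446e+02]
-0.0678934130122764
18.0 0.026271782478487323 [-1.07442779 -0.13150434 -0.47176741]
the job is handed in; nothing more can be done
```

I took the pole from its rest, hooked the eye, pulled the hatch off its catch and lowered it on the hook to its open stop. Then I unhooked, laid the pole back in the grey rest and backed the gripper off. I handed the job in at 18.0 s.

**Hatch:** It tilts 0.068–0.071 rad from level, which matches the 1.5 rad stop (0.071 rad expected). The load on the hook had gone before I unhooked.

**Pole:** It lies in both slots, and its handle is within 1 pixel of where it started in the side view.

**Bystanders:** I noticed nothing moved, and the gripper never came near the vials, beaker, locker or hatch. I checked this by eye and did not measure it. One vial stands under the open hatch and the arm hides part of the last top view, so not every vial could be confirmed.

**Two things were not perfectly smooth:**
- **Catch force:** The wrist read about 17 N just before the catch let go, more than the 8–10 N stated.
- **Drop after release:** The hatch then tipped forward through the slack in the ring, about 0.15 rad, until it rested on the pin. It was held back by the hook for the rest of the swing.

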